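Set out the graded stone balls on their display stands

TASK

Move the row of four polished stone balls from the wooden storage strip to the row of turned ring stands on the grey display board: each ball goes on the stand of its own size, the smallest on the smallest stand and so on up to the largest, seated in the ring. The stands set the order of the new row. Set the balls down gently, let none of them drop, and leave the spotted figure and the torch where they are.

Things in the scene. Friction and masses are not known exactly. Their poses are not given: they have to be found in the camera images.
- ball36_center (a point): Centre of the smallest of four balls of one purple stone: 36 mm across, about 65 g. At the start in one of four seats, 84 mm apart in a straight row, of a brown wooden strip 28 mm wide and 26 mm high (fingers fit down on both sides of it), centre 42 mm above the counter, balls in any order. Rolls off if knocked.
- ball46_center (a point): Centre of the second smallest of four balls of one purple stone: 46 mm across, about 135 g. At the start in one of four seats, 84 mm apart in a straight row, of a brown wooden strip 28 mm wide and 26 mm high (fingers fit down on both sides of it), centre 47 mm above the counter, balls in any order. Rolls off if knocked.
- ball56_center (a point): Centre of the second largest of four balls of one purple stone: 56 mm across, about 244 g. At the start in one of four seats, 84 mm apart in a straight row, of a brown wooden strip 28 mm wide and 26 mm high (fingers fit down on both sides of it), centre 53 mm above the counter, balls in any order. Rolls off if knocked.
- ball66_center (a point): Centre of the largest of four balls of one purple stone: 66 mm across, about 399 g. At the start in one of four seats, 84 mm apart in a straight row, of a brown wooden strip 28 mm wide and 26 mm high (fingers fit down on both sides of it), centre 58 mm above the counter, balls in any order. Rolls off if knocked.
- stand36_seat (a point): Where the centre of the 36 mm ball rests on its stand, the smallest of four fixed dark wooden ring stands, 84 mm apart in a straight row, in any order, on a grey board 10 mm thick. 30 mm high above the board; ring 28 mm outside, 22 mm inside, 8 mm deep; foot 40 mm wide. The point is 14 mm above the ring's top, 54 mm above the counter. A ball let go within 5 mm of it settles in.
- stand46_seat (a point): Where the centre of the 46 mm ball rests on its stand, the second smallest of four fixed dark wooden ring stands, 84 mm apart in a straight row, in any order, on a grey board 10 mm thick. 36 mm high above the board; ring 34 mm outside, 28 mm inside, 8 mm deep; foot 46 mm wide. The point is 18 mm above the ring's top, 64 mm above the counter. A ball let go within 5 mm of it settles in.
- stand56_seat (a point): Where the centre of the 56 mm ball rests on its stand, the second largest of four fixed dark wooden ring stands, 84 mm apart in a straight row, in any order, on a grey board 10 mm thick. 42 mm high above the board; ring 40 mm outside, 34 mm inside, 8 mm deep; foot 52 mm wide. The point is 22 mm above the ring's top, 74 mm above the counter. A ball let go within 5 mm of it settles in.
- stand66_seat (a point): Where the centre of the 66 mm ball rests on its stand, the largest of four fixed dark wooden ring stands, 84 mm apart in a straight row, in any order, on a grey board 10 mm thick. 48 mm high above the board; ring 46 mm outside, 40 mm inside, 8 mm deep; foot 58 mm wide. The point is 26 mm above the ring's top, 84 mm above the counter. A ball let go within 5 mm of it settles in.
- figure_mid (a point): Middle of a loose spotted stone figure, shaped like a small bottle with a stopper, 90 mm high and 44 mm across, standing on the counter beyond the two rows, 45 mm above its foot. A bystander.
- torch_mid (a point): Middle of a loose black pocket torch, 125 mm long and 26 mm thick, lying on the counter in the gap between the strip and the board, roughly pointing away from the robot along its own x axis. A bystander.
There are look-alikes about, which are no part of the job. Leave any green look-alike of the part that bears ball46_center alone. Leave any red look-alike of the part that bears ball66_center alone.

How it is judged:
By the outcome, as a careful person would: the job done as asked, in the order asked, and still so for the second after the job is handed in, with the robot touching nothing.
It also fails if it takes over 120 s, if anything falls off the work surface, if the arm or the gripper's body presses on something with over 40 N, if the wrist force passes 120 N, or if a joint passes its speed limit or range.

ROBOT

A 7-joint arm with a two-finger parallel gripper is mounted at the origin on the work surface. World frame = base frame: x ahead of the robot, y to its left, z up, the work surface at z = 0. Lengths are in m, angles in rad, forces in N, time in s.
With the tool pointing down it reaches from about 0.4 to 0.9 m from the base axis. Payload 5.6 kg.
Tool frame: the origin (TCP) lies between the finger pads; the fingertips stand 14 mm ahead of it and the grasp point (between the pads) lies 5 mm behind it; x points along the fingers, y is the direction in which the jaws open and shut, and the axes are right-handed (so a half turn about x gives the same grasp; the last joint's range is limited). The gripper opens to 92 mm and grips with 3 to 60 N. Pads are 20 mm wide; open, the fingers measure 128 mm over their backs; the gripper's body (75 mm by 189 mm) begins 69 mm behind the grasp point.
Start: joints at [-1.384, 0.468, -0.012, 1.603, 0.006, 1.071, -0.056], TCP at [0.148, 0.633, 0.229] pointing down, gripper open.
Joint ranges: [-2.53, 2.53], [-0.31, 2.02], [-1.57, 1.55], [0.28, 2.44], [-1.29, 4.43], [0.15, 1.84], [-2.92, 2.92]. Speed limits (rad/s): [2.57, 2.57, 3.14, 3.14, 3.14, 3.14, 3.14].

INTERFACE

Orientations are given as a 3x3 rotation matrix whose columns are the frame's x, y, z axes.
In Python, from plant import * gives the robot as it stands. The module is installed in compiled form; this text tells all that it offers.
- The arm moves only by the shell command python3 -m inch 'ROWS' [OPENING] [FORCE]. ROWS is JSON, a list of rows, each an object with "dp": the shift along the world's x, y, z in mm, a list of three; "twist": the turn, a rotation vector about the world's x, y, z in rad, a list of three. A call has 1 to 20 rows; each row is the pose to reach, as a shift and turn from the pose commanded when the call began; what a row does not reach only later rows make up. A row lasts 1/12 s, in which the tool goes at most 41.7 mm and 7.16 degrees, less where a joint would pass 70% of its speed; a pose out of reach is approached as far as the arm can. A call with a gripper value outside its range is refused whole. OPENING is the finger opening in mm, from 0 to 91.9, set as the call begins (- or left out, the last holds). The fingers move at their own pace and stop on an object; FORCE is the grip in N (left out, the last holds). Time passes only in rows, so rows that repeat a pose let the fingers close. It gives the time, the measured TCP pose, the force and the opening at its end, in the units of the state.
- get_state(): the state, without advancing time (a new reading comes with each control period).
- grab_frame(name): name is "scene" or "top" or "wrist"; returns the picture (400x640x3 uint8, blue, green, red); there is no depth.
- camera_params(name): a dict with "mtx" (3x3 intrinsics, pixels), "R" (3x3) and "t" (3): a world point X has camera coordinates R X + t. Camera axes: x right, y down, z forward; pixel columns grow to the right and rows downward; lengths in m; the calibration is good to about 2 mm. A picture is of the moment at which its call begins: read the wrist's pose just before it. camera_params takes no time and is no camera call; for the wrist camera it gives the pose at the moment of the call.
- hand_in(): hands the job in, once; it reports no verdict.
The state is a dict: "time": time; "joints": joint angles; "dq": joint speeds; "joint_torque": joint torques, N m; "position": TCP position; "ee_rot": TCP orientation; "contact_force": force on the tool from outside, world axes, zero at the start; "wrist_torque": the same for the moment, N m; "grip_width": opening from 0.0 (shut) to 1.0 (fully open).
Only numpy, scipy, OpenCV 4.12 (cv2) and the standard library are available. Lean on these libraries where they do the work, as an engineer would, in place of code of your own. Each camera call takes 0.05 s, during which the arm holds its last target. There are 200 camera calls.

## Working session

There is one attempt and no reset: what is moved stays moved. The work goes in short steps, Python scripts to look and compute and a shell command to move; the robot and the scene stay as the last step left them, time stands still between calls to the robot, and variables do not carry over. Pictures are saved under pics/ and viewed, about 12 in all and at most 16, crops included, and the job is handed in when it is done.

```bash
mkdir -p pics; python3 - <<'E'
from plant import *
import cv2
s=get_state();print(s['time'],s['position'],s['ee_rot'],s['grip_width'])
for n in ['scene','top','wrist']:
    p=camera_params(n);print(n,p['mtx'].tolist() if hasattr(p['mtx'],'tolist') else p['mtx'],p['R'],p['t'])
    cv2.imwrite(f'pics/{n}0.png',grab_frame(n))
E
```

```text
0.0 [0.14798828 0.63234655 0.22763302] [[-2.74846819e-04  2.27842688e-01  9.73697917e-01]
 [-1.76094955e-03  9.73696334e-01 -2.27842814e-01]
 [-9.99998412e-01 -1.77725479e-03  1.33602139e-04]] 1.0010792313231185
scene [[467.99302368928306, 0.0, 313.7811591763452], [0.0, 467.99302368928306, 206.6721483770695], [0.0, 0.0, 1.0]] [[-0.80477882  0.59337426 -0.01542831]
 [ 0.45050445  0.59367101 -0.66678368]
 [-0.38649294 -0.54356391 -0.7450916 ]] [ 0.37838233 -0.16272551  1.42641045]
top [[386.4745963338812, 0.0, 321.30784088028275], [0.0, 386.4745963338812, 198.31709513375145], [0.0, 0.0, 1.0]] [[-0.0053761  -0.99982524  0.01790478]
 [-0.99395742  0.0033798  -0.10971432]
 [ 0.10963463 -0.01838642 -0.99380189]] [-0.0090309   0.5218047   0.95434945]
wrist [[299.6376240076469, 0.0, 319.94805611956343], [0.0, 299.6376240076469, 199.38192451014027], [0.0, 0.0, 1.0]] [[ 2.27342849e-01  9.73814493e-01 -7.50439367e-04]
 [ 9.37168899e-01 -2.18578172e-01  2.71915495e-01]
 [ 2.64631221e-01 -6.25213318e-02 -9.62320841e-01]] [-0.6488193  -0.03109214  0.39093895]
```

View pics/top0.png

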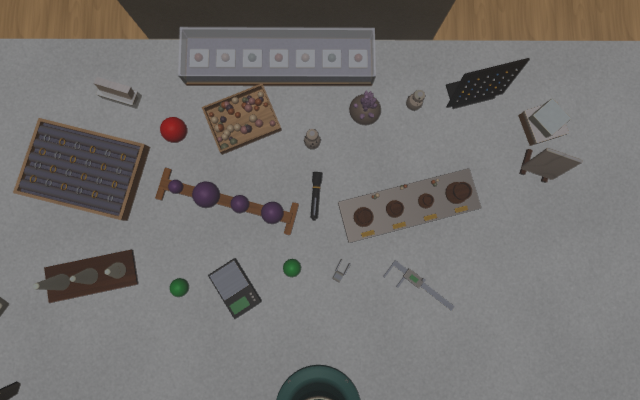

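View pics/scene0.png

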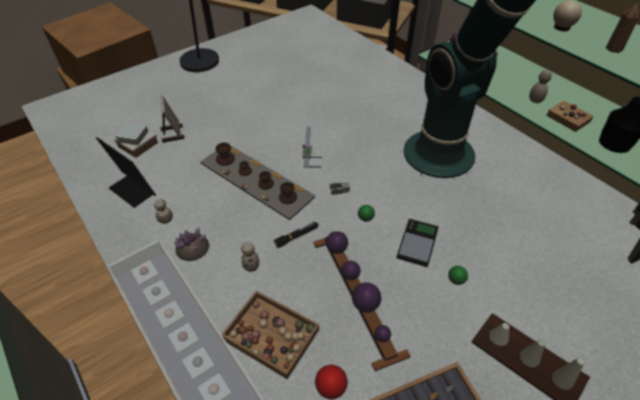

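Top view: the four purple balls are at about (176,187), (206,194), (240,204) and (272,212). The four dark stands are at (363,217), (395,209), (426,201) and (459,193). The look-alikes are red (173,129) and green (179,287), (291,268). The torch is at (317,195) and the figure at (312,138).

```bash
cat > h.py <<'E'
from plant import *
import cv2, numpy as np
def ray(p,uv,z):
    K,R,t=map(np.array,(p['mtx'],p['R'],p['t']))
    d=R.T@np.linalg.inv(K)@np.array([uv[0],uv[1],1.]); c=-R.T@t
    return c+d*(z-c[2])/d[2]
def proj(p,X):
    K,R,t=map(np.array,(p['mtx'],p['R'],p['t']))
    q=K@(R@np.array(X)+t); return q[:2]/q[2]
def blobs(m,a0,a1=1e9):
    n,l,st,c=cv2.connectedComponentsWithStats(m.astype(np.uint8))
    return [(c[i],st[i]) for i in range(1,n) if a0<st[i][4]<a1]
def purple(im):
    h=cv2.cvtColor(im,cv2.COLOR_BGR2HSV); return (h[...,0]>125)&(h[...,0]<170)&(h[...,1]>50)
def brown(im):
    h=cv2.cvtColor(im,cv2.COLOR_BGR2HSV); return ((h[...,0]<20)|(h[...,0]>170))&(h[...,2]<85)&(h[...,1]>50)
E
python3 - <<'E'
from h import *
im=cv2.imread('pics/top0.png');p=camera_params('top')
for c,s in blobs(purple(im),60): print('P',c.round(1),s,ray(p,c,.05).round(4))
for c,s in blobs(brown(im)&(np.arange(640)[None]>340)&(np.arange(640)[None]<490)&(np.arange(400)[:,None]>170)&(np.arange(400)[:,None]<250),60): print('S',c.round(1),s,ray(p,c,.03).round(4))
print(ray(p,(317,195),.013),ray(p,(312,138),.045))
w=camera_params('wrist');print('cam',-w['R'].T@w['t'])
cv2.imwrite('pics/crop1.png',cv2.resize(im[150:270,150:490],None,fx=2.3,fy=2.3,interpolation=cv2.INTER_CUBIC))
E
```

```text
P [174.6 185.9] [168 180  14  13 138] [0.5517 0.3528 0.05  ]
P [204.6 193.7] [192 182  26  25 485] [0.5318 0.2784 0.05  ]
P [238.9 203.2] [231 195  17  17 227] [0.5079 0.1931 0.05  ]
P [271.3 211.9] [261 202  21  21 347] [0.4859 0.113  0.05  ]
S [458.1 191.8] [446 182  26  22 449] [ 0.5372 -0.3618  0.03  ]
S [425.5 200.2] [418 193  16  15 182] [ 0.5158 -0.2773  0.03  ]
S [394.4 208.3] [386 200  18  18 238] [ 0.4955 -0.1971  0.03  ]
S [363.  216.5] [354 207  19  20 305] [ 0.4748 -0.1167  0.03  ]
[ 5.32173481e-01 -5.15149782e-04  1.30000000e-02] [0.67445514 0.01183402 0.045     ]
cam [0.07319585 0.64951803 0.38429951]
```

View pics/crop1.png

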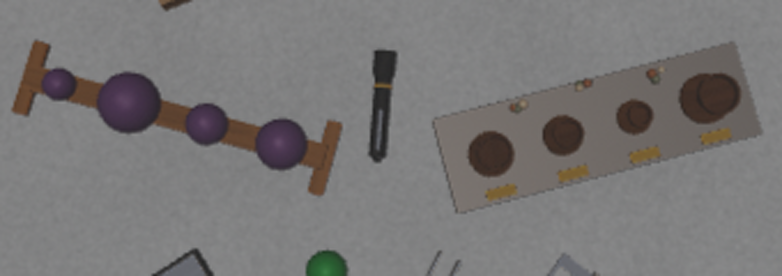

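Candidates: purple balls 36 (176,187), 66 (206,194), 46 (240,204) and 56 (272,212), versus red (173,129) and green (179,287), (291,268). I choose the purple ones on the brown strip, and the crop confirms this by size. The stands, left to right, are 56, 46, 36, 66. Spans of 249 and 253 mm agree with 3×84 mm. Next I move over the strip with the jaws across the row (twist −92°).

```bash
python3 -m inch '[{"dp":[371,-400,20],"twist":[0,0,-1.607]},{"dp":[371,-400,20],"twist":[0,0,-1.607]},{"dp":[371,-400,20],"twist":[0,0,-1.607]},{"dp":[371,-400,20],"twist":[0,0,-1.607]},{"dp":[371,-400,20],"twist":[0,0,-1.607]},{"dp":[371,-400,20],"twist":[0,0,-1.607]},{"dp":[371,-400,20],"twist":[0,0,-1.607]},{"dp":[371,-400,20],"twist":[0,0,-1.607]},{"dp":[371,-400,20],"twist":[0,0,-1.607]},{"dp":[371,-400,20],"twist":[0,0,-1.607]},{"dp":[371,-400,20],"twist":[0,0,-1.607]},{"dp":[371,-400,20],"twist":[0,0,-1.607]},{"dp":[371,-400,20],"twist":[0,0,-1.607]},{"dp":[371,-400,20],"twist":[0,0,-1.607]},{"dp":[371,-400,20],"twist":[0,0,-1.607]},{"dp":[371,-400,20],"twist":[0,0,-1.607]},{"dp":[371,-400,20],"twist":[0,0,-1.607]},{"dp":[371,-400,20],"twist":[0,0,-1.607]}]' 91
cat > look.py <<'E'
import sys
from h import *
w=camera_params('wrist');s=get_state();im=grab_frame('wrist');cv2.imwrite(f'pics/{sys.argv[1]}.png',im)
print('t',s['time'],'tcp',(s['position']).round(4),'yaw',np.degrees(np.arctan2(s['ee_rot'][1][1],s['ee_rot'][0][1])).round(2))
Z={36:.042,46:.047,56:.053,66:.058}
for c,st in blobs(purple(im),100): 
    print('P',c.round(1),st,[ray(w,c,z)[:2].round(4).tolist() for z in (.042,.047,.053,.058)])
E
python3 look.py w1
```

```text
time: 1.65
position: [0.5178, 0.2348, 0.2483]
ee_rot: [[-0.001, 0.966, -0.259], [0.0, -0.259, -0.966], [-1.0, -0.001, -0.0]]
contact_force: [-0.0, 0.2, 0.5]
grip_width: 0.989
t 1.65 tcp [0.5178 0.2348 0.2483] yaw -15.03
P [321.4  70.2] [307  54  30  33 777] [[0.5512, 0.3545], [0.551, 0.3538], [0.5508, 0.3531], [0.5506, 0.3524]]
P [320.7 147.2] [ 294  119   55   57 2452] [[0.5285, 0.2721], [0.5286, 0.2726], [0.5287, 0.2732], [0.5289, 0.2737]]
P [320.1 214.5] [303 197  35  36 939] [[0.5058, 0.1901], [0.5062, 0.1917], [0.5068, 0.1937], [0.5072, 0.1953]]
P [319.6 276.8] [ 300  256   41   42 1330] [[0.482, 0.1041], [0.4827, 0.107], [0.4837, 0.1103], [0.4844, 0.1132]]
```

View pics/w1.png

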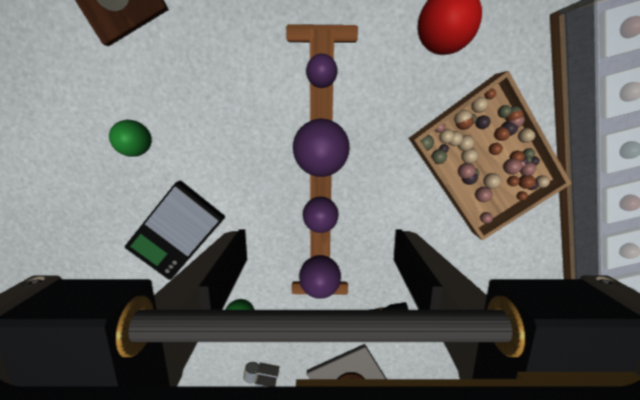

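Wrist view: all four purple balls lie in line at columns ~320, rows 70 (36), 147 (66), 214 (46) and 277 (56). Spacing works out at 84–85 mm, and the jaws are square to the strip. Ball 56 goes first; I hover, check, then go down.

```bash
python3 -m inch '[{"dp":[-34,-124,-120],"twist":[0,0,0]},{"dp":[-34,-124,-120],"twist":[0,0,0]},{"dp":[-34,-124,-120],"twist":[0,0,0]},{"dp":[-34,-124,-120],"twist":[0,0,0]},{"dp":[-34,-124,-120],"twist":[0,0,0]},{"dp":[-34,-124,-120],"twist":[0,0,0]},{"dp":[-34,-124,-120],"twist":[0,0,0]},{"dp":[-34,-124,-120],"twist":[0,0,0]}]' 85; python3 look.py w2
```

```text
time: 2.37
position: [0.4864, 0.111, 0.1298]
ee_rot: [[0.002, 0.965, -0.26], [0.001, -0.26, -0.965], [-1.0, 0.002, -0.002]]
contact_force: [0.1, 0.4, 0.2]
grip_width: 0.925
t 2.3667 tcp [0.4864 0.111  0.1298] yaw -15.09
P [317.8  10.6] [ 278    0   81   27 1537] [[0.5238, 0.2548], [0.5234, 0.2534], [0.523, 0.2517], [0.5226, 0.2502]]
P [317.3 104.3] [ 289   74   58   62 2814] [[0.5065, 0.1929], [0.5065, 0.1927], [0.5065, 0.1925], [0.5065, 0.1923]]
P [316.7 212.8] [ 284  180   66   67 3470] [[0.4828, 0.1073], [0.4833, 0.1089], [0.4838, 0.1108], [0.4843, 0.1124]]
```

```bash
python3 -m inch '[{"dp":[-2,0,-30],"twist":[0,0,0]},{"dp":[-2,0,-60],"twist":[0,0,0]},{"dp":[-2,0,-75],"twist":[0,0,0]},{"dp":[-2,0,-82],"twist":[0,0,0]},{"dp":[-2,0,-82],"twist":[0,0,0]},{"dp":[-2,0,-82],"twist":[0,0,0]}]'
python3 -m inch '[{"dp":[0,0,0],"twist":[0,0,0]},{"dp":[0,0,0],"twist":[0,0,0]},{"dp":[0,0,0],"twist":[0,0,0]},{"dp":[0,0,0],"twist":[0,0,0]},{"dp":[0,0,0],"twist":[0,0,0]},{"dp":[0,0,0],"twist":[0,0,0]},{"dp":[0,0,0],"twist":[0,0,0]},{"dp":[0,0,0],"twist":[0,0,0]}]' 40 18
```

```text
time: 2.92
position: [0.484, 0.1097, 0.0474]
ee_rot: [[0.001, 0.965, -0.262], [0.001, -0.262, -0.965], [-1.0, 0.001, -0.001]]
contact_force: [-0.5, -0.2, 0.4]
grip_width: 0.924
time: 3.58
position: [0.4834, 0.109, 0.0469]
ee_rot: [[0.001, 0.965, -0.263], [0.0, -0.263, -0.965], [-1.0, 0.001, -0.001]]
contact_force: [-0.4, 0.4, 4.3]
grip_width: 0.596
```

```bash
python3 -m inch '[{"dp":[0,0,15],"twist":[0,0,0]},{"dp":[0,0,50],"twist":[0,0,0]},{"dp":[0,0,90],"twist":[0,0,0]},{"dp":[0,0,130],"twist":[0,0,0]},{"dp":[0,-30,160],"twist":[0,0,0]},{"dp":[2,-65,180],"twist":[0,0,0.1]},{"dp":[27,-370,200],"twist":[0,0,0.513]},{"dp":[27,-370,200],"twist":[0,0,0.513]},{"dp":[27,-370,200],"twist":[0,0,0.513]},{"dp":[27,-370,200],"twist":[0,0,0.513]},{"dp":[27,-370,200],"twist":[0,0,0.513]},{"dp":[27,-370,200],"twist":[0,0,0.513]},{"dp":[27,-370,200],"twist":[0,0,0.513]},{"dp":[27,-370,200],"twist":[0,0,0.513]},{"dp":[27,-370,200],"twist":[0,0,0.513]},{"dp":[27,-370,200],"twist":[0,0,0.513]},{"dp":[27,-370,200],"twist":[0,0,0.513]},{"dp":[27,-370,200],"twist":[0,0,0.513]}]'
python3 look.py w3
```

```text
time: 5.08
position: [0.51, -0.2592, 0.2458]
ee_rot: [[-0.001, 0.969, 0.247], [0.001, 0.247, -0.969], [-1.0, -0.001, -0.002]]
contact_force: [-1.2, -0.1, -2.3]
grip_width: 0.595
t 5.0833 tcp [ 0.51   -0.2592  0.2458] yaw 14.28
P [561.1 132.5] [ 540  116   48   34 1043] [[0.77, -0.1345], [0.7661, -0.1352], [0.7615, -0.1361], [0.7576, -0.1368]]
P [320.  255.9] [ 267  205  107  103 8252] [[0.535, -0.3587], [0.5344, -0.3563], [0.5336, -0.3534], [0.533, -0.351]]
```

View pics/w3.png

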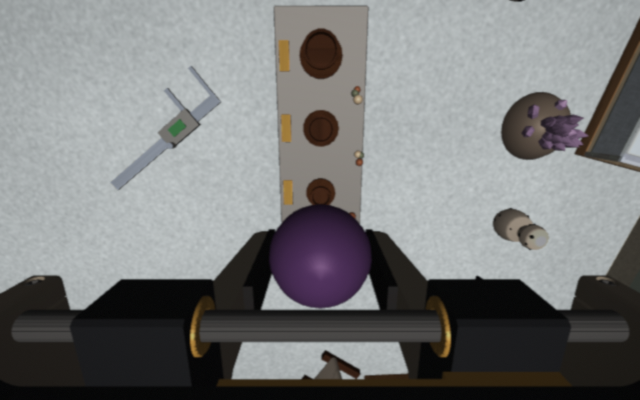

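Held ball 56 is at (320,256). The stands are at (321,52) [56], (321,128) [46] and (320,192) [36]; stand 66 is hidden behind the ball. I'll enlarge the stands to pick out the rings.

```bash
python3 - <<'E'
from h import *
im=cv2.imread('pics/w3.png')
g=im[10:215,270:375].astype(float); g=np.clip(g*2.5,0,255).astype(np.uint8)
a=cv2.resize(im[15:95,280:365],None,fx=4.5,fy=4.5,interpolation=cv2.INTER_CUBIC);b=cv2.resize(im[95:175,280:365],None,fx=4.5,fy=4.5,interpolation=cv2.INTER_CUBIC)
cv2.imwrite('pics/crop2.png',np.clip(np.hstack([a,b]).astype(float)*2.5,0,255).astype(np.uint8))
w=camera_params('wrist')
for c,s in blobs(brown(im)&(abs(np.arange(640)[None]-320)<50)&(np.arange(400)[:,None]<208),60): print(c.round(1),s)
E
```

```text
[320.6  53.8] [ 300   29   42   50 1623]
[320.4 127.8] [304 110  34  36 972]
[320.3 191.8] [307 178  28  28 616]
```

View pics/crop2.png

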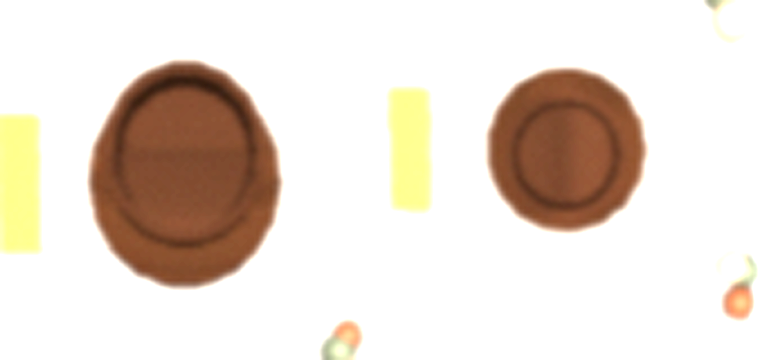

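```bash
python3 - <<'E'
from h import *
w=camera_params('wrist');t=camera_params('top')
r=lambda *a: ray(*a)[:2].round(4)
print('56',r(w,(321,50.3),.052),'foot',r(w,(320.8,57.4),.012))
print('46',r(w,(320.6,128.7),.046),'foot',r(w,(320.5,128.2),.014))
print('36',r(w,(320.3,191.8),.025))
for n,c in ((66,(458.1,191.8)),(36,(425.5,200.2)),(46,(394.4,208.3)),(56,(363,216.5))): print('top',n,r(t,c,.02))
E
```

```text
56 [ 0.4756 -0.1207] foot [ 0.4755 -0.1208]
46 [ 0.4955 -0.1999] foot [ 0.4956 -0.2006]
36 [ 0.5152 -0.2783]
top 66 [ 0.5385 -0.3657]
top 36 [ 0.5169 -0.2801]
top 46 [ 0.4963 -0.1991]
top 56 [ 0.4756 -0.1179]
```

```bash
python3 -m inch '[{"dp":[-34,138,-50],"twist":[0,0,0]},{"dp":[-34,138,-50],"twist":[0,0,0]},{"dp":[-34,138,-50],"twist":[0,0,0]},{"dp":[-34,138,-90],"twist":[0,0,0]},{"dp":[-34,138,-116],"twist":[0,0,0]},{"dp":[-34,138,-116],"twist":[0,0,0]},{"dp":[-34,138,-116],"twist":[0,0,0]},{"dp":[-34,138,-116],"twist":[0,0,0]}]'
python3 - <<'E'
from h import *
w=camera_params('wrist');s=get_state();im=grab_frame('wrist');cv2.imwrite('pics/w4.png',im)
P=np.array(s['position']);print(P.round(4))
for c,st in blobs(purple(im),3000):
    X=ray(w,c,P[2]+.006); print(c,st,X.round(4),((X-P)@np.array(s['ee_rot'])).round(4))
print(w['R']@P+w['t'])
E
```

```text
time: 5.8
position: [0.4774, -0.1239, 0.1322]
ee_rot: [[0.002, 0.97, 0.244], [-0.001, 0.244, -0.97], [-1.0, 0.002, 0.002]]
contact_force: [0.6, -0.3, -1.8]
grip_width: 0.599
[ 0.4774 -0.1239  0.1322]
[319.9051174  255.96712824] [ 268  205  109  103 8305] [ 0.477  -0.1226  0.1382] [-0.006  -0.0001 -0.0014]
[1.26613588e-04 3.08599726e-02 1.71283601e-01]
```

View pics/w4.png

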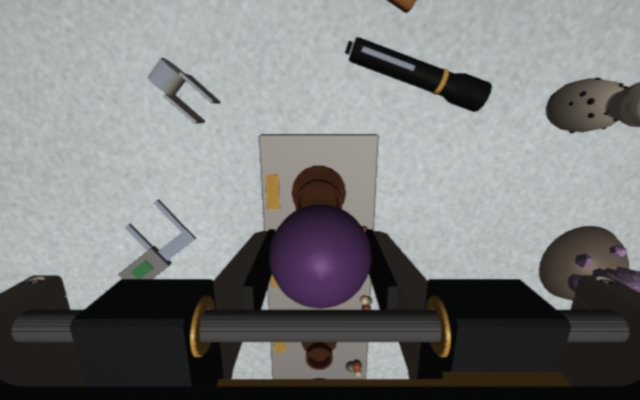

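The ball is held 1.4 mm toward the camera, and the stand 56 foot shows behind it at (319,190), in line. I lower to about 8 mm above the seat.

```bash
python3 -m inch '[{"dp":[-2,2,-25],"twist":[0,0,0]},{"dp":[-2,2,-45],"twist":[0,0,0]},{"dp":[-2,2,-55],"twist":[0,0,0]},{"dp":[-2,2,-55],"twist":[0,0,0]},{"dp":[-2,2,-55],"twist":[0,0,0]},{"dp":[-2,2,-55],"twist":[0,0,0]}]'
python3 - <<'E'
from h import *
w=camera_params('wrist');t=camera_params('top');s=get_state();im=grab_frame('top');
P=np.array(s['position']);print(P.round(4))
sc=camera_params('scene');i2=grab_frame('scene')
print(proj(sc,[.4756,-.1207,.074]),proj(sc,P))
u,v=map(int,proj(sc,P)); cv2.imwrite('pics/s5.png',cv2.resize(i2[v-60:v+60,u-80:u+80],None,fx=4,fy=4,interpolation=cv2.INTER_CUBIC))
E
```

```text
time: 6.35
position: [0.4753, -0.1218, 0.077]
ee_rot: [[0.003, 0.97, 0.244], [-0.0, 0.244, -0.97], [-1.0, 0.002, 0.001]]
contact_force: [-0.1, 0.5, -1.9]
grip_width: 0.599
[ 0.4753 -0.1218  0.077 ]
[284.97385494 180.72896371] [284.75631527 179.6477844 ]
```

View pics/s5.png

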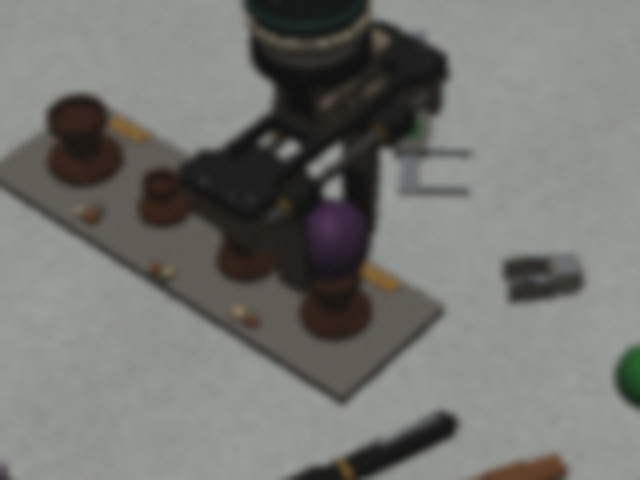

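The scene view shows the ball centred over stand 56 (column 335 for both). I lower gently.

```bash
python3 -m inch '[{"dp":[0,0,-3],"twist":[0,0,0]},{"dp":[0,0,-6],"twist":[0,0,0]},{"dp":[0,0,-8],"twist":[0,0,0]},{"dp":[0,0,-8],"twist":[0,0,0]},{"dp":[0,0,-8],"twist":[0,0,0]}]'
```

```text
time: 6.87
position: [0.4753, -0.1213, 0.0684]
ee_rot: [[0.002, 0.97, 0.244], [0.0, 0.244, -0.97], [-1.0, 0.002, 0.0]]
contact_force: [-0.9, -0.4, 6.9]
grip_width: 0.601
```

It is seated, with contact felt at the expected height. I release and rise.

```bash
python3 -m inch '[{"dp":[0,0,0.5],"twist":[0,0,0]},{"dp":[0,0,0.5],"twist":[0,0,0]},{"dp":[0,0,0.5],"twist":[0,0,0]},{"dp":[0,0,0.5],"twist":[0,0,0]},{"dp":[0,0,0.5],"twist":[0,0,0]},{"dp":[0,0,0.5],"twist":[0,0,0]},{"dp":[0,0,0.5],"twist":[0,0,0]}]' 85
python3 -m inch '[{"dp":[0,0,25],"twist":[0,0,0]},{"dp":[0,0,60],"twist":[0,0,0]},{"dp":[0,0,95],"twist":[0,0,0]},{"dp":[10,35,120],"twist":[0,0,-0.1]},{"dp":[31,313,120],"twist":[0,0,-0.513]},{"dp":[31,313,120],"twist":[0,0,-0.513]},{"dp":[31,313,120],"twist":[0,0,-0.513]},{"dp":[31,313,120],"twist":[0,0,-0.513]},{"dp":[31,313,120],"twist":[0,0,-0.513]},{"dp":[31,313,120],"twist":[0,0,-0.513]},{"dp":[31,313,120],"twist":[0,0,-0.513]},{"dp":[31,313,80],"twist":[0,0,-0.513]},{"dp":[31,313,62],"twist":[0,0,-0.513]},{"dp":[31,313,62],"twist":[0,0,-0.513]},{"dp":[31,313,62],"twist":[0,0,-0.513]}]'
python3 look.py w6
python3 - <<'E'
from h import *
im=grab_frame('top');t=camera_params('top');cv2.imwrite('pics/t6.png',im)
for c,s in blobs(purple(im),60): print('P',c.round(1),s,ray(t,c,.074).round(4))
E
```

```text
time: 7.45
position: [0.474, -0.1211, 0.068]
ee_rot: [[-0.0, 0.97, 0.244], [-0.0, 0.244, -0.97], [-1.0, -0.0, -0.0]]
contact_force: [0.4, 0.4, 0.2]
grip_width: 0.924
time: 8.7
position: [0.5046, 0.1912, 0.1296]
ee_rot: [[-0.002, 0.965, -0.263], [-0.002, -0.263, -0.965], [-1.0, -0.001, 0.002]]
contact_force: [-0.0, 0.5, 0.5]
grip_width: 0.925
t 8.7 tcp [0.5046 0.1912 0.1296] yaw -15.27
P [323.1   2. ] [310   0  27   6 117] [[0.5471, 0.3386], [0.5466, 0.3371], [0.5461, 0.3353], [0.5456, 0.3338]]
P [322.7  99.2] [ 279   52   89   95 6629] [[0.5297, 0.2752], [0.5296, 0.275], [0.5295, 0.2748], [0.5294, 0.2746]]
P [321.9 208.2] [ 296  182   53   54 2222] [[0.506, 0.1901], [0.5064, 0.1917], [0.5069, 0.1935], [0.5073, 0.1951]]
P [240.9 203.8] [234 195  15  17 176] [0.504  0.1838 0.074 ]
P [366.2 214.8] [356 205  21  21 351] [ 0.4764 -0.1189  0.074 ]
```

Ball 56 stays on its stand (top view puts it at 0.476, −0.119). Now ball 46 at (0.506, 0.192).

```bash
python3 -m inch '[{"dp":[2,0,-35],"twist":[0,0,0]},{"dp":[2,0,-65],"twist":[0,0,0]},{"dp":[2,0,-80],"twist":[0,0,0]},{"dp":[2,0,-88],"twist":[0,0,0]},{"dp":[2,0,-88],"twist":[0,0,0]},{"dp":[2,0,-88],"twist":[0,0,0]}]'
python3 -m inch '[{"dp":[0,0,0],"twist":[0,0,0]},{"dp":[0,0,0],"twist":[0,0,0]},{"dp":[0,0,0],"twist":[0,0,0]},{"dp":[0,0,0],"twist":[0,0,0]},{"dp":[0,0,0],"twist":[0,0,0]},{"dp":[0,0,0],"twist":[0,0,0]},{"dp":[0,0,0],"twist":[0,0,0]},{"dp":[0,0,0],"twist":[0,0,0]},{"dp":[0,0,0],"twist":[0,0,0]}]' 30 15
```

```text
time: 9.3
position: [0.5083, 0.1917, 0.0434]
ee_rot: [[0.002, 0.965, -0.264], [0.001, -0.264, -0.965], [-1.0, 0.002, -0.001]]
contact_force: [-0.0, 0.2, 0.8]
grip_width: 0.922
time: 10.05
position: [0.5071, 0.1921, 0.0423]
ee_rot: [[-0.0, 0.965, -0.263], [0.0, -0.263, -0.965], [-1.0, -0.0, -0.0]]
contact_force: [-0.5, 0.5, 2.9]
grip_width: 0.487
```

```bash
python3 -m inch '[{"dp":[0,0,15],"twist":[0,0,0]},{"dp":[0,0,50],"twist":[0,0,0]},{"dp":[0,0,90],"twist":[0,0,0]},{"dp":[0,0,125],"twist":[0,0,0]},{"dp":[-11,-393,150],"twist":[0,0,0.516]},{"dp":[-11,-393,150],"twist":[0,0,0.516]},{"dp":[-11,-393,150],"twist":[0,0,0.516]},{"dp":[-11,-393,150],"twist":[0,0,0.516]},{"dp":[-11,-393,150],"twist":[0,0,0.516]},{"dp":[-11,-393,150],"twist":[0,0,0.516]},{"dp":[-11,-393,150],"twist":[0,0,0.516]},{"dp":[-11,-393,150],"twist":[0,0,0.516]},{"dp":[-11,-393,150],"twist":[0,0,0.516]},{"dp":[-11,-393,150],"twist":[0,0,0.516]},{"dp":[-11,-393,150],"twist":[0,0,0.516]},{"dp":[-11,-393,120],"twist":[0,0,0.516]},{"dp":[-11,-393,98],"twist":[0,0,0.516]},{"dp":[-11,-393,98],"twist":[0,0,0.516]},{"dp":[-11,-393,98],"twist":[0,0,0.516]}]'
cat > held.py <<'E'
import sys
from h import *
w=camera_params('wrist');s=get_state();im=grab_frame('wrist');cv2.imwrite(f'pics/{sys.argv[1]}.png',im)
P=np.array(s['position']);print(P.round(4),s['grip_width'])
for c,st in blobs(purple(im),1000):
    X=ray(w,c,P[2]+.005); print(c.round(1),st,X.round(4),((X-P)@np.array(s['ee_rot'])).round(4))
E
python3 held.py w7
```

```text
time: 11.63
position: [0.4953, -0.2004, 0.1392]
ee_rot: [[-0.003, 0.969, 0.248], [0.0, 0.248, -0.969], [-1.0, -0.003, -0.001]]
contact_force: [-0.6, -0.3, -1.2]
grip_width: 0.488
[ 0.4953 -0.2004  0.1392] 0.48756785817192233
[321.  102.2] [ 283   62   77   82 4950] [ 0.4753 -0.1208  0.1442] [-0.0049  0.0003 -0.0821]
[626.3 209.7] [ 607  188   33   43 1028] [ 0.645  -0.1332  0.1442] [-0.0054  0.1617 -0.028 ]
[319.8 258.8] [ 276  217   88   84 5463] [ 0.4953 -0.2012  0.1442] [-0.005  -0.0002  0.0008]
```

View pics/w7.png

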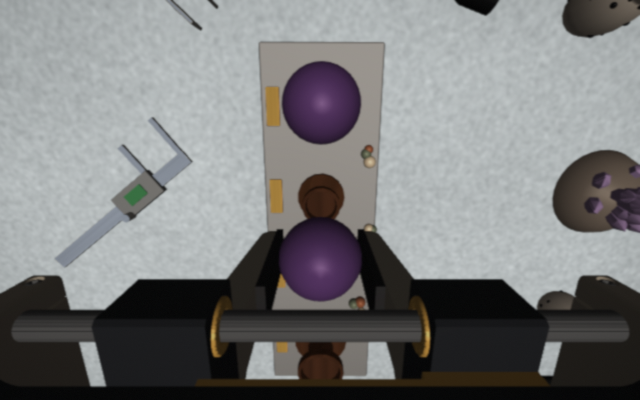

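Ball 56 is seated at (321,102), the stand 46 ring at about (321,199), and ball 46 is held at (320,259).

```bash
python3 - <<'E'
from h import *
w=camera_params('wrist')
print(ray(w,(321,102.2),.074).round(4), proj(w,(.4957,-.2008,.046)))
im=cv2.imread('pics/w7.png')
cv2.imwrite('pics/crop3.png',np.clip(cv2.resize(im[165:230,285:360],None,fx=7,fy=7,interpolation=cv2.INTER_CUBIC)*2.5,0,255).astype(np.uint8))
E
```

```text
[ 0.4757 -0.1185  0.074 ] [319.65794229 205.19578202]
```

View pics/crop3.png

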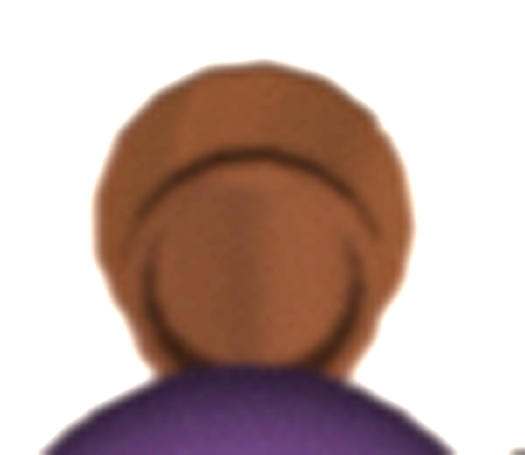

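```bash
python3 -m inch '[{"dp":[0.5,1.5,-30],"twist":[0,0,0]},{"dp":[0.5,1.5,-55],"twist":[0,0,0]},{"dp":[0.5,1.5,-68],"twist":[0,0,0]},{"dp":[0.5,1.5,-72],"twist":[0,0,0]},{"dp":[0.5,1.5,-75],"twist":[0,0,0]},{"dp":[0.5,1.5,-77],"twist":[0,0,0]},{"dp":[0.5,1.5,-79],"twist":[0,0,0]},{"dp":[0.5,1.5,-79],"twist":[0,0,0]},{"dp":[0.5,1.5,-79],"twist":[0,0,0]}]'
```

```text
time: 12.43
position: [0.4971, -0.1998, 0.0618]
ee_rot: [[0.001, 0.969, 0.247], [-0.0, 0.247, -0.969], [-1.0, 0.001, 0.001]]
contact_force: [0.2, -0.8, -1.5]
grip_width: 0.49
```

```bash
python3 -m inch '[{"dp":[0,0,-1],"twist":[0,0,0]},{"dp":[0,0,-2],"twist":[0,0,0]},{"dp":[0,0,-2.5],"twist":[0,0,0]},{"dp":[0,0,-2.5],"twist":[0,0,0]},{"dp":[0,0,-2.5],"twist":[0,0,0]}]'
```

```text
time: 12.85
position: [0.4972, -0.2001, 0.0598]
ee_rot: [[0.002, 0.969, 0.247], [-0.0, 0.247, -0.969], [-1.0, 0.002, 0.001]]
contact_force: [-2.5, 0.9, 8.6]
grip_width: 0.491
```

Seated. I release, then go to ball 36.

```bash
python3 -m inch '[{"dp":[0,0,0.5],"twist":[0,0,0]},{"dp":[0,0,0.5],"twist":[0,0,0]},{"dp":[0,0,0.5],"twist":[0,0,0]},{"dp":[0,0,0.5],"twist":[0,0,0]},{"dp":[0,0,0.5],"twist":[0,0,0]},{"dp":[0,0,0.5],"twist":[0,0,0]},{"dp":[0,0,0.5],"twist":[0,0,0]}]' 80
python3 -m inch '[{"dp":[0,0,25],"twist":[0,0,0]},{"dp":[0,0,60],"twist":[0,0,0]},{"dp":[0,0,95],"twist":[0,0,0]},{"dp":[0,0,125],"twist":[0,0,0]},{"dp":[54,554,130],"twist":[0,0,-0.516]},{"dp":[54,554,130],"twist":[0,0,-0.516]},{"dp":[54,554,130],"twist":[0,0,-0.516]},{"dp":[54,554,130],"twist":[0,0,-0.516]},{"dp":[54,554,130],"twist":[0,0,-0.516]},{"dp":[54,554,130],"twist":[0,0,-0.516]},{"dp":[54,554,130],"twist":[0,0,-0.516]},{"dp":[54,554,130],"twist":[0,0,-0.516]},{"dp":[54,554,130],"twist":[0,0,-0.516]},{"dp":[54,554,130],"twist":[0,0,-0.516]},{"dp":[54,554,130],"twist":[0,0,-0.516]},{"dp":[54,554,130],"twist":[0,0,-0.516]},{"dp":[54,554,130],"twist":[0,0,-0.516]},{"dp":[54,554,130],"twist":[0,0,-0.516]},{"dp":[54,554,90],"twist":[0,0,-0.516]},{"dp":[54,554,68],"twist":[0,0,-0.516]}]'
python3 -m inch '[{"dp":[0,0,0],"twist":[0,0,0]},{"dp":[0,0,0],"twist":[0,0,0]}]'
python3 look.py w8
python3 - <<'E'
from h import *
im=grab_frame('top');t=camera_params('top');cv2.imwrite('pics/t8.png',im)
for c,s in blobs(purple(im),60): print('P',c.round(1),s,ray(t,c,.07).round(4))
E
```

```text
time: 13.43
position: [0.4966, -0.1996, 0.059]
ee_rot: [[-0.0, 0.969, 0.247], [-0.0, 0.247, -0.969], [-1.0, -0.0, -0.0]]
contact_force: [0.1, 0.2, -0.3]
grip_width: 0.873
time: 15.1
position: [0.5491, 0.3574, 0.1247]
ee_rot: [[-0.001, 0.966, -0.258], [0.0, -0.258, -0.966], [-1.0, -0.001, 0.0]]
contact_force: [-0.8, -1.4, -2.1]
grip_width: 0.871
time: 15.27
position: [0.5501, 0.3537, 0.1261]
ee_rot: [[-0.002, 0.965, -0.263], [-0.002, -0.263, -0.965], [-1.0, -0.001, 0.003]]
contact_force: [0.3, 0.2, -0.4]
grip_width: 0.871
t 15.2667 tcp [0.5501 0.3537 0.1261] yaw -15.27
P [321.4 208. ] [ 302  188   40   41 1308] [[0.5513, 0.3538], [0.5517, 0.3554], [0.5522, 0.3572], [0.5526, 0.3587]]
P [321.  292.4] [ 285  268   73   43 2480] [[0.5298, 0.2757], [0.5307, 0.2789], [0.5317, 0.2827], [0.5325, 0.2859]]
P [321.  344.1] [304 342  35   6 160] [[0.5148, 0.2207], [0.516, 0.225], [0.5174, 0.2302], [0.5185, 0.2345]]
P [174.8 186. ] [168 180  15  13 143] [0.5486 0.345  0.07  ]
P [204.6 193.7] [192 182  26  25 488] [0.5293 0.2725 0.07  ]
P [398.7 206.3] [390 198  18  17 233] [ 0.497  -0.1994  0.07  ]
P [366.2 214.8] [356 205  22  21 360] [ 0.4766 -0.1194  0.07  ]
```

```bash
python3 -m inch '[{"dp":[1,0,-35],"twist":[0,0,0]},{"dp":[1,0,-65],"twist":[0,0,0]},{"dp":[1,0,-80],"twist":[0,0,0]},{"dp":[1,0,-88],"twist":[0,0,0]},{"dp":[1,0,-88],"twist":[0,0,0]},{"dp":[1,0,-88],"twist":[0,0,0]}]'
python3 -m inch '[{"dp":[0,0,0],"twist":[0,0,0]},{"dp":[0,0,0],"twist":[0,0,0]},{"dp":[0,0,0],"twist":[0,0,0]},{"dp":[0,0,0],"twist":[0,0,0]},{"dp":[0,0,0],"twist":[0,0,0]},{"dp":[0,0,0],"twist":[0,0,0]},{"dp":[0,0,0],"twist":[0,0,0]},{"dp":[0,0,0],"twist":[0,0,0]},{"dp":[0,0,0],"twist":[0,0,0]},{"dp":[0,0,0],"twist":[0,0,0]}]' 25 12
```

```text
time: 15.87
position: [0.5527, 0.3547, 0.0405]
ee_rot: [[0.002, 0.965, -0.263], [0.001, -0.263, -0.965], [-1.0, 0.001, -0.001]]
contact_force: [0.7, 1.5, 1.0]
grip_width: 0.872
time: 16.7
position: [0.5516, 0.3544, 0.0391]
ee_rot: [[-0.0, 0.965, -0.263], [-0.0, -0.263, -0.965], [-1.0, 0.0, 0.0]]
contact_force: [0.2, -0.3, 1.5]
grip_width: 0.38
```

```bash
python3 -m inch '[{"dp":[0,0,15],"twist":[0,0,0]},{"dp":[0,0,50],"twist":[0,0,0]},{"dp":[0,0,90],"twist":[0,0,0]},{"dp":[0,0,125],"twist":[0,0,0]},{"dp":[-35,-635,150],"twist":[0,0,0.516]},{"dp":[-35,-635,150],"twist":[0,0,0.516]},{"dp":[-35,-635,150],"twist":[0,0,0.516]},{"dp":[-35,-635,150],"twist":[0,0,0.516]},{"dp":[-35,-635,150],"twist":[0,0,0.516]},{"dp":[-35,-635,150],"twist":[0,0,0.516]},{"dp":[-35,-635,150],"twist":[0,0,0.516]},{"dp":[-35,-635,150],"twist":[0,0,0.516]},{"dp":[-35,-635,150],"twist":[0,0,0.516]},{"dp":[-35,-635,150],"twist":[0,0,0.516]},{"dp":[-35,-635,150],"twist":[0,0,0.516]},{"dp":[-35,-635,150],"twist":[0,0,0.516]},{"dp":[-35,-635,150],"twist":[0,0,0.516]},{"dp":[-35,-635,150],"twist":[0,0,0.516]},{"dp":[-35,-635,150],"twist":[0,0,0.516]},{"dp":[-35,-635,150],"twist":[0,0,0.516]}]'
python3 -m inch '[{"dp":[0,0,-30],"twist":[0,0,0]},{"dp":[0,0,-55],"twist":[0,0,0]},{"dp":[0,0,-55],"twist":[0,0,0]},{"dp":[0,0,-55],"twist":[0,0,0]}]'
python3 held.py w9
python3 - <<'E'
from h import *
w=camera_params('wrist')
print(proj(w,(.5163,-.2812,.040)),proj(w,(.4960,-.1997,.064)))
im=cv2.imread('pics/w9.png')
cv2.imwrite('pics/crop4.png',np.clip(cv2.resize(im[90:250,220:420],None,fx=3.7,fy=3.7,interpolation=cv2.INTER_CUBIC)*2.,0,255).astype(np.uint8))
E
```

```text
time: 18.37
position: [0.5145, -0.2887, 0.1911]
ee_rot: [[0.002, 0.971, 0.239], [-0.005, 0.239, -0.971], [-1.0, 0.0, 0.005]]
contact_force: [-0.8, -0.6, -0.9]
grip_width: 0.383
time: 18.7
position: [0.5159, -0.2801, 0.1339]
ee_rot: [[-0.002, 0.969, 0.247], [0.001, 0.247, -0.969], [-1.0, -0.002, -0.001]]
contact_force: [0.3, -0.4, 0.4]
grip_width: 0.382
[ 0.5159 -0.2801  0.1339] 0.3816922949688174
[320.3 105.5] [ 290   73   62   66 3173] [ 0.496  -0.202   0.1389] [-0.0049 -0.     -0.0806]
[319.9 257.5] [ 287  226   68   64 3256] [ 0.5158 -0.2802  0.1389] [-0.005  -0.0002  0.0001]
[319.29857273 205.55793485] [319.90414155 104.27295958]
```

View pics/crop4.png

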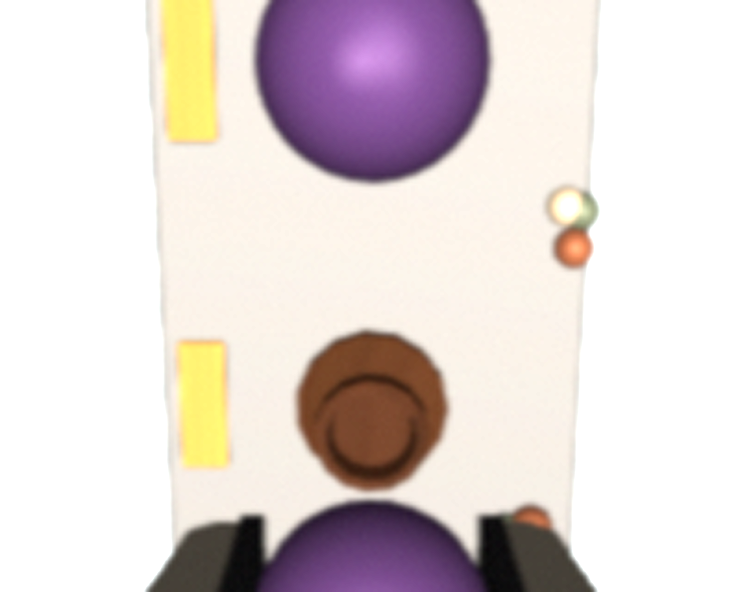

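Ring of stand 36 centres at (320.6,206) against the predicted (319.3,205.6), so they agree within about 1 mm. I lower it.

```bash
python3 -m inch '[{"dp":[1,-1,-30],"twist":[0,0,0]},{"dp":[1,-1,-55],"twist":[0,0,0]},{"dp":[1,-1,-70],"twist":[0,0,0]},{"dp":[1,-1,-75],"twist":[0,0,0]},{"dp":[1,-1,-78],"twist":[0,0,0]},{"dp":[1,-1,-80],"twist":[0,0,0]},{"dp":[1,-1,-81],"twist":[0,0,0]},{"dp":[1,-1,-81],"twist":[0,0,0]}]'
```

```text
time: 19.42
position: [0.5184, -0.2819, 0.0543]
ee_rot: [[0.002, 0.969, 0.247], [-0.001, 0.247, -0.969], [-1.0, 0.002, 0.001]]
contact_force: [1.1, 0.1, -1.5]
grip_width: 0.379
```

```bash
python3 -m inch '[{"dp":[-0.5,0,-1],"twist":[0,0,0]},{"dp":[-0.5,0,-2],"twist":[0,0,0]},{"dp":[-0.5,0,-2.5],"twist":[0,0,0]},{"dp":[-0.5,0,-2.5],"twist":[0,0,0]}]'
```

```text
time: 19.75
position: [0.5177, -0.2818, 0.0521]
ee_rot: [[0.002, 0.969, 0.247], [0.0, 0.247, -0.969], [-1.0, 0.002, 0.0]]
contact_force: [-2.5, 1.3, 9.3]
grip_width: 0.381
```

Seated. I release and go to ball 66.

```bash
python3 -m inch '[{"dp":[0,0,0.5],"twist":[0,0,0]},{"dp":[0,0,0.5],"twist":[0,0,0]},{"dp":[0,0,0.5],"twist":[0,0,0]},{"dp":[0,0,0.5],"twist":[0,0,0]},{"dp":[0,0,0.5],"twist":[0,0,0]},{"dp":[0,0,0.5],"twist":[0,0,0]},{"dp":[0,0,0.5],"twist":[0,0,0]}]' 70
python3 -m inch '[{"dp":[0,0,25],"twist":[0,0,0]},{"dp":[0,0,60],"twist":[0,0,0]},{"dp":[0,0,95],"twist":[0,0,0]},{"dp":[0,0,125],"twist":[0,0,0]},{"dp":[12,556,140],"twist":[0,0,-0.516]},{"dp":[12,556,140],"twist":[0,0,-0.516]},{"dp":[12,556,140],"twist":[0,0,-0.516]},{"dp":[12,556,140],"twist":[0,0,-0.516]},{"dp":[12,556,140],"twist":[0,0,-0.516]},{"dp":[12,556,140],"twist":[0,0,-0.516]},{"dp":[12,556,140],"twist":[0,0,-0.516]},{"dp":[12,556,140],"twist":[0,0,-0.516]},{"dp":[12,556,140],"twist":[0,0,-0.516]},{"dp":[12,556,140],"twist":[0,0,-0.516]},{"dp":[12,556,140],"twist":[0,0,-0.516]},{"dp":[12,556,140],"twist":[0,0,-0.516]},{"dp":[12,556,140],"twist":[0,0,-0.516]},{"dp":[12,556,140],"twist":[0,0,-0.516]},{"dp":[12,556,120],"twist":[0,0,-0.516]},{"dp":[12,556,100],"twist":[0,0,-0.516]}]' 91.9
python3 -m inch '[{"dp":[0,0,0],"twist":[0,0,0]},{"dp":[0,0,0],"twist":[0,0,0]}]'
python3 look.py w10
python3 - <<'E'
from h import *
im=grab_frame('top');t=camera_params('top');cv2.imwrite('pics/t10.png',im)
for c,s in blobs(purple(im),60): print('P',c.round(1),s,ray(t,c,.065).round(4))
E
```

```text
time: 20.33
position: [0.517, -0.2816, 0.051]
ee_rot: [[-0.0, 0.969, 0.247], [0.0, 0.247, -0.969], [-1.0, -0.0, -0.0]]
contact_force: [1.2, -0.3, -0.5]
grip_width: 0.762
time: 22.0
position: [0.5293, 0.2773, 0.1512]
ee_rot: [[0.002, 0.966, -0.259], [0.002, -0.259, -0.966], [-1.0, 0.002, -0.002]]
contact_force: [0.4, -1.5, -1.5]
grip_width: 1.0
time: 22.17
position: [0.5285, 0.2739, 0.1504]
ee_rot: [[-0.002, 0.965, -0.263], [-0.002, -0.263, -0.965], [-1.0, -0.001, 0.002]]
contact_force: [0.3, -0.2, -0.3]
grip_width: 1.0
t 22.1667 tcp [0.5285 0.2739 0.1504] yaw -15.26
P [320.6 206.8] [ 284  170   74   75 4303] [[0.5274, 0.268], [0.5279, 0.2695], [0.5283, 0.2713], [0.5288, 0.2728]]
P [204.8 193.9] [192 182  26  25 499] [0.5297 0.2734 0.065 ]
P [430.2 198.4] [424 192  13  13 130] [ 0.5167 -0.2788  0.065 ]
P [398.9 206.3] [391 198  17  17 229] [ 0.4974 -0.2009  0.065 ]
P [366.2 214.7] [356 205  21  21 355] [ 0.477  -0.1202  0.065 ]
```

```bash
python3 -m inch '[{"dp":[0,-0.5,-35],"twist":[0,0,0]},{"dp":[0,-0.5,-65],"twist":[0,0,0]},{"dp":[0,-0.5,-85],"twist":[0,0,0]},{"dp":[0,-0.5,-97],"twist":[0,0,0]},{"dp":[0,-0.5,-98],"twist":[0,0,0]},{"dp":[0,-0.5,-98],"twist":[0,0,0]}]'
python3 -m inch '[{"dp":[0,0,0],"twist":[0,0,0]},{"dp":[0,0,0],"twist":[0,0,0]},{"dp":[0,0,0],"twist":[0,0,0]},{"dp":[0,0,0],"twist":[0,0,0]},{"dp":[0,0,0],"twist":[0,0,0]},{"dp":[0,0,0],"twist":[0,0,0]},{"dp":[0,0,0],"twist":[0,0,0]},{"dp":[0,0,0],"twist":[0,0,0]}]' 50 25
```

```text
time: 22.77
position: [0.5298, 0.2738, 0.0538]
ee_rot: [[0.001, 0.965, -0.264], [0.0, -0.264, -0.965], [-1.0, 0.001, -0.0]]
contact_force: [1.2, -0.7, 0.5]
grip_width: 1.002
time: 23.43
position: [0.5294, 0.2744, 0.0539]
ee_rot: [[0.001, 0.965, -0.263], [0.001, -0.263, -0.965], [-1.0, 0.0, -0.001]]
contact_force: [-0.9, 0.3, 6.0]
grip_width: 0.707
```

```bash
python3 -m inch '[{"dp":[0,0,15],"twist":[0,0,0]},{"dp":[0,0,50],"twist":[0,0,0]},{"dp":[0,0,90],"twist":[0,0,0]},{"dp":[0,0,125],"twist":[0,0,0]},{"dp":[8,-637,160],"twist":[0,0,0.516]},{"dp":[8,-637,160],"twist":[0,0,0.516]},{"dp":[8,-637,160],"twist":[0,0,0.516]},{"dp":[8,-637,160],"twist":[0,0,0.516]},{"dp":[8,-637,160],"twist":[0,0,0.516]},{"dp":[8,-637,160],"twist":[0,0,0.516]},{"dp":[8,-637,160],"twist":[0,0,0.516]},{"dp":[8,-637,160],"twist":[0,0,0.516]},{"dp":[8,-637,160],"twist":[0,0,0.516]},{"dp":[8,-637,160],"twist":[0,0,0.516]},{"dp":[8,-637,160],"twist":[0,0,0.516]},{"dp":[8,-637,160],"twist":[0,0,0.516]},{"dp":[8,-637,160],"twist":[0,0,0.516]},{"dp":[8,-637,160],"twist":[0,0,0.516]},{"dp":[8,-637,160],"twist":[0,0,0.516]},{"dp":[8,-637,160],"twist":[0,0,0.516]}]'
python3 -m inch '[{"dp":[0,0,-15],"twist":[0,0,0]},{"dp":[0,0,-30],"twist":[0,0,0]},{"dp":[0,0,-30],"twist":[0,0,0]},{"dp":[0,0,-30],"twist":[0,0,0]}]'
python3 held.py w11
python3 - <<'E'
from h import *
w=camera_params('wrist')
print(proj(w,(.5375,-.3627,.058)),proj(w,(.5170,-.2812,.054)))
im=cv2.imread('pics/w11.png')
cv2.imwrite('pics/crop5.png',np.clip(cv2.resize(im[90:250,220:420],None,fx=3.7,fy=3.7,interpolation=cv2.INTER_CUBIC)*2.,0,255).astype(np.uint8))
E
```

```text
time: 25.1
position: [0.534, -0.3708, 0.2127]
ee_rot: [[-0.002, 0.971, 0.24], [-0.005, 0.24, -0.971], [-1.0, -0.003, 0.005]]
contact_force: [-0.7, -0.9, -3.9]
grip_width: 0.705
time: 25.43
position: [0.5361, -0.3621, 0.1814]
ee_rot: [[-0.003, 0.969, 0.247], [0.002, 0.247, -0.969], [-1.0, -0.003, -0.003]]
contact_force: [0.5, 0.6, -3.9]
grip_width: 0.706
[ 0.5361 -0.3621  0.1814] 0.7057127494952025
[321.2  12.3] [ 294    0   55   30 1276] [ 0.5067 -0.2454  0.1864] [-0.0047  0.0004 -0.1204]
[320.9 107.4] [ 302   88   38   40 1186] [ 0.5167 -0.2848  0.1864] [-0.0048  0.0003 -0.0797]
[319.9 258.5] [  259   201   124   110 10804] [ 0.5361 -0.3628  0.1864] [-0.005  -0.0001  0.0006]
[320.92787725 196.70840773] [321.4094257  106.34323186]
```

View pics/crop5.png

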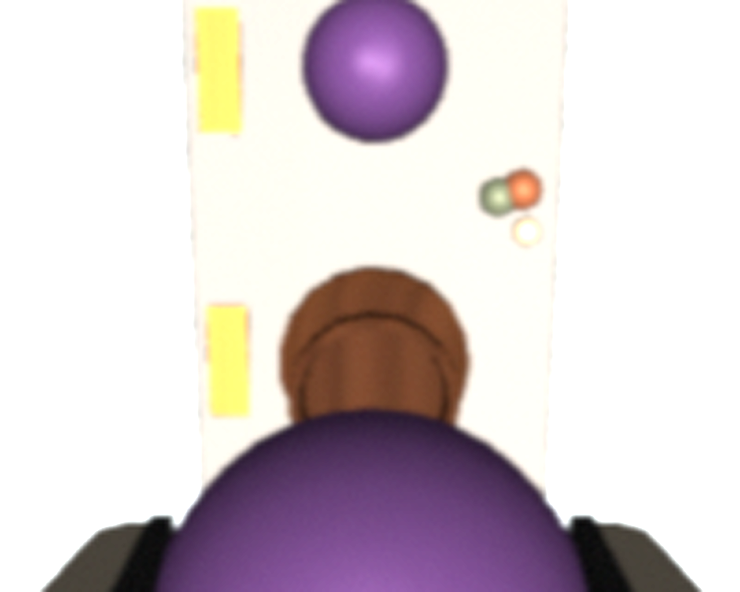

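Ring of stand 66 centres at about (321.1,197.6) against the predicted (320.9,196.7), which agrees. Ball 36 is seated at (321,107). I lower ball 66.

```bash
python3 -m inch '[{"dp":[1,-0.5,-30],"twist":[0,0,0]},{"dp":[1,-0.5,-60],"twist":[0,0,0]},{"dp":[1,-0.5,-82],"twist":[0,0,0]},{"dp":[1,-0.5,-92],"twist":[0,0,0]},{"dp":[1,-0.5,-96],"twist":[0,0,0]},{"dp":[1,-0.5,-98],"twist":[0,0,0]},{"dp":[1,-0.5,-99],"twist":[0,0,0]},{"dp":[1,-0.5,-99],"twist":[0,0,0]}]'
```

```text
time: 26.15
position: [0.539, -0.3642, 0.0856]
ee_rot: [[0.002, 0.969, 0.247], [-0.001, 0.247, -0.969], [-1.0, 0.002, 0.002]]
contact_force: [-0.4, 0.3, -3.9]
grip_width: 0.709
```

```bash
python3 -m inch '[{"dp":[-1,0.5,-2],"twist":[0,0,0]},{"dp":[-1,0.5,-3.5],"twist":[0,0,0]},{"dp":[-1,0.5,-4.5],"twist":[0,0,0]},{"dp":[-1,0.5,-5],"twist":[0,0,0]},{"dp":[-1,0.5,-5],"twist":[0,0,0]}]'
```

```text
time: 26.57
position: [0.5376, -0.3631, 0.0809]
ee_rot: [[0.001, 0.969, 0.247], [0.001, 0.247, -0.969], [-1.0, 0.002, -0.0]]
contact_force: [-3.2, 3.0, 6.3]
grip_width: 0.704
```

```bash
python3 -m inch '[{"dp":[0,0,0],"twist":[0,0,0]},{"dp":[0,0,0],"twist":[0,0,0]},{"dp":[0,0,0],"twist":[0,0,0]},{"dp":[0,0,0],"twist":[0,0,0]},{"dp":[0,0,0],"twist":[0,0,0]},{"dp":[0,0,0],"twist":[0,0,0]},{"dp":[0,0,0],"twist":[0,0,0]}]' 91.9
python3 -m inch '[{"dp":[0,0,20],"twist":[0,0,0]},{"dp":[0,0,50],"twist":[0,0,0]},{"dp":[0,0,85],"twist":[0,0,0]},{"dp":[0,0,120],"twist":[0,0,0]},{"dp":[-80,80,180],"twist":[0,0,0]},{"dp":[-80,80,180],"twist":[0,0,0]},{"dp":[-80,250,220],"twist":[0,0,0]},{"dp":[-80,250,220],"twist":[0,0,0]},{"dp":[-80,400,220],"twist":[0,0,0]},{"dp":[-80,400,220],"twist":[0,0,0]},{"dp":[-80,500,220],"twist":[0,0,0]},{"dp":[-80,500,220],"twist":[0,0,0]},{"dp":[-80,500,220],"twist":[0,0,0]},{"dp":[-80,500,220],"twist":[0,0,0]},{"dp":[-80,500,220],"twist":[0,0,0]},{"dp":[-80,500,220],"twist":[0,0,0]}]'
python3 - <<'E'
from h import *
im=grab_frame('top');t=camera_params('top');i2=grab_frame('scene')
for c,s in blobs(purple(im),60): print('P',c.round(1),s,ray(t,c,.07).round(4))
cv2.imwrite('pics/fin.png',np.vstack([cv2.resize(im[110:260,230:500],(720,400)),cv2.resize(i2[130:260,180:420],(370,200))[:, :].repeat(1,0) if 0 else cv2.resize(i2[130:240,180:578],(720,199))]))
E
```

```text
time: 27.15
position: [0.5371, -0.3631, 0.079]
ee_rot: [[-0.0, 0.969, 0.247], [-0.0, 0.247, -0.969], [-1.0, -0.0, 0.0]]
contact_force: [-0.6, -0.2, 0.1]
grip_width: 0.999
time: 28.48
position: [0.4581, 0.101, 0.2964]
ee_rot: [[0.001, 0.969, 0.247], [0.001, 0.247, -0.969], [-1.0, 0.001, -0.001]]
contact_force: [1.2, -0.2, -0.1]
grip_width: 0.999
P [468.1 188.1] [456 176  25  25 495] [ 0.5412 -0.372   0.07  ]
P [430.1 198.3] [424 192  13  13 131] [ 0.5163 -0.2771  0.07  ]
P [398.8 206.3] [390 198  18  18 231] [ 0.4969 -0.1997  0.07  ]
P [366.2 214.8] [356 205  21  21 358] [ 0.4766 -0.1195  0.07  ]
```

View pics/fin.png

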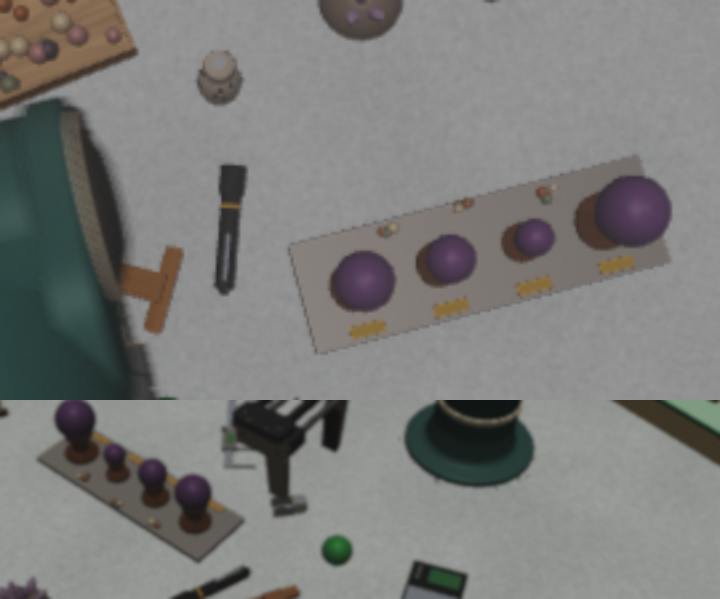

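All four balls sit on their own stands, and the torch and figure are unmoved. The robot is clear, so I hand in.

```bash
python3 -c "
from h import *
t=camera_params('top');print(proj(t,(.5375,-.3632,.084)))
print(hand_in())"
```

```text
[466.8718639  188.87022511]
the job is handed in; nothing more can be done
None
```

All four balls are on the stands of their own sizes. From the robot's left to right the new row runs 56, 46, 36, 66 mm, and I handed in at about 28.6 s of the 120 s allowed.

- **Placing:** Each ball was lowered until it touched at its expected seat height, with an upward force on the tool of 6 to 9 N, then released. None dropped.
- **Final pictures:** The top and scene views show every ball on its ring, about 1.3 s after the last release began. The torch and figure look unmoved by eye; I did not measure them again.
- **Disagreements:** In the last top view, the largest ball showed about 1.5 pixels (roughly 3 mm) from where I predicted. That is close to the camera calibration error and inside the 5 mm seating tolerance. The stand positions from the top and wrist cameras also differed by 1 to 3 mm.
- **Failures:** No check failed.

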